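# Hold a brass bar pull home in the drilling jig

### The arm

A 6-joint arm with a two-finger parallel gripper is mounted at the origin on the work surface. World frame = base frame: x ahead of the robot, y to its left, z up, the work surface at z = 0. Lengths are in m, angles in degrees, forces in N, time in s.
With the tool pointing down it reaches from about 0.35 to 0.875 m from the base axis. Payload 4.2 kg.
Tool frame: the origin (TCP) lies between the finger pads; the fingertips stand 14 mm ahead of it and the grasp point (between the pads) lies 5 mm behind it (r.tcp_to_tips is the distance from the TCP to the fingertips, in m); y points along the fingers, x is the direction in which the jaws open and shut, and the axes are right-handed (so a half turn about y gives the same grasp; the last joint's range is limited). The gripper opens to 87 mm and grips with 3 to 60 N. Pads are 19 mm wide; open, the fingers measure 117 mm over their backs; the gripper's body (75 mm by 190 mm) begins 51 mm behind the grasp point.
Start: joints at [85.405, 22.042, 0.453, 0, -68.411, -14.817], TCP at [0.208, 0.589, 0.237] pointing down, gripper open.
Joint ranges: [-179.83, 179.83], [-69.29, 118.12], [-61.27, 80.66], [-181.25, 117.63], [-171.15, -9.14], [-177.46, 177.46]. Speed limits (degrees/s): [159.86, 159.86, 180, 180, 180, 180].

### API

Orientations are given as a 3x3 rotation matrix whose columns are the frame's x, y, z axes.
In Python, from station import sense, optics, ticket, r gives the robot as it stands.
- The arm moves only by the tool carry_out, never from a script. Its argument "steps" is a list that holds one entry, the list of rows, each a list of 6 numbers: the shift along the world's x, y, z in cm, then the turn, a rotation vector about the world's x, y, z in rad. A call has 1 to 20 rows; each row is the pose to reach, as a shift and turn from the pose commanded when the call began; what a row does not reach only later rows make up. A row lasts 1/8 s, in which the tool goes at most 62.5 mm and 10.7 degrees, less where a joint would pass 70% of its speed; a pose out of reach is approached as far as the arm can. A call with a gripper value outside its range is refused whole. "fingers" is the closure in counts, from 0 (fully open) to 255 (shut), set as the call begins (left out, the last holds). The fingers move at their own pace and stop on an object; the grip force is fixed at half the most. Time passes only in rows, so rows that repeat a pose let the fingers close. It gives the time, the measured TCP pose, the force and the opening at its end, in the units of the state.
- sense(): the state, without advancing time (a new reading comes with each control period).
- optics.capture(name): name is "scene" or "top"; returns a dict with "image" (400x640x3 uint8, red, green, blue), "fov_y" (degrees; the focal length in pixels is half the picture's height over the tangent of half this angle, whatever the lens; pixels are square), "cx", "cy" (the principal point, pixels), "rvec" (rotation vector, rad) and "tvec" (3), from world to camera coordinates, as OpenCV has them. Camera axes: x right, y down, z forward; pixel columns grow to the right and rows downward; lengths in m; the calibration is good to about 2 mm. A picture is of the moment at which its call begins. There is no depth.
- ticket.finish_job(): hands the job in, once; it reports no verdict.
The state is a dict: "time_s": time; "joints": joint angles; "joint_velocities": joint speeds; "effort": joint torques, N m; "tcp_pos": TCP position; "ee_rot": TCP orientation; "wrist_force": force on the tool from outside, world axes, zero at the start; "moment": the same for the moment, N m; "gripper_width": opening from 0.0 (shut) to 1.0 (fully open).
Only numpy, scipy, OpenCV 4.12 (cv2) and the standard library are available. Lean on these libraries where they do the work, as an engineer would, in place of code of your own. Each camera call takes 0.05 s, during which the arm holds its last target.

### The job

Hold the brass bar pull in the drilling jig for me so that I can drill its second screw hole: pick it up off the bench and lay it flat on the jig's bed between the guide rails, its square, undrilled end leading. Slide it gently under the bushing bar, pushing the sprung ejector plunger back, until that end sits fully home against the two stop buttons, without ramming it. Finish while still gripping or pressing it there with a light, steady push (the plunger pushes it back out as soon as you let go), and leave the other things on the bench where they are.

Things in the scene. Friction and masses are not known exactly. Their poses are not given: they have to be found in the camera images.
- pull: Brass bar pull (drawer handle), about 0.3 kg, loose on the bench, the only fitting with a straight bar. Backplate 110 (own x) x 44 (y) x 6 mm; +x end cut square, no hole; -x end half-round, radius 22 mm, with a drilled hole. Two 10 mm posts at x = -23, +23 mm carry the bar. Origin: centre of the plate's underside (middle of the 110 mm); x towards the square end, z up.
- pull_grip (a point): Centre of the pull's bar, 31.5 mm above the plate's underside, axes of the pull. The bar runs along x: 60 mm long, 12 mm wide (y, grip across this), 11 mm tall; its underside is 20 mm above the top of the plate.
- pull_end (a point): Middle of the bottom edge of the pull's square end, 55 mm ahead (own x) of the pull's origin.
- pull_end_l (a point): On the bottom edge of the pull's square end, 15 mm to its left (own +y): the place that meets the left stop button.
- pull_end_r (a point): On the bottom edge of the pull's square end, 15 mm to its right (own -y): the place that meets the right stop button.
- jig: Steel drilling jig, fixed to the bench on a plywood board 230 x 140 x 18 mm; place and yaw vary. Origin: centre of the board's underside. Own +x is the way work is pushed in, from the open end (-x) to the stop block (+x). Flat steel bed, 116 mm wide, x = -105 to 93 mm, 30 mm above the bench. A pull fully home has its origin at x = 7 mm, y = 0 of the jig, at bed height.
- jig_entry (a point): On the bed in the middle of the channel's flared mouth (jig x = -80 mm, y = 0), axes of the jig. The channel lies between two guide rails 8 mm tall: about 72 mm wide here, narrowing to 48 mm at jig x = -20 mm and 48 mm wide from there to x = 62 mm.
- jig_bush (a point): On the bed under the drill bush (jig x = 51 mm, y = 0), axes of the jig. The bushing bar bridges the channel here from jig x = 44 to 58 mm: 11 mm free height above the bed beneath it, its top 21 mm and the bush's top 25 mm above the bed. The bar of a pull that is home ends 7 mm short of it.
- jig_stop (a point): On the bed in the middle of the channel, in the plane of the stop buttons' faces (jig x = 62, y = 0, bed height); axes of the jig.
- stop: Stop block at the far end of the jig, 76 mm wide, 26 mm tall above the bed, jig x = 66 to 92 mm, with two hardened stop buttons (10 mm diameter, jig y = -15 and +15 mm, faces at jig x = 62 mm): the hard stop for the pull's square end. Same origin and axes as the jig.
- plunger (a joint): How far the ejector plunger is pushed back, m: 0 = out (nose 24 mm before the stop buttons' faces), 0.024 = flush with them, as when a pull is fully home. Its spring pushes back along jig -x with 3 N when out, rising 0.125 N per mm to 6 N at 0.024; friction of the pull on the bed adds several N to the push.
- plunger_nose (a point): Tip of the round plunger nose (10 mm diameter), in the middle of the channel, 5 mm above the bed, moves with the plunger; when out it lies at x = 38 mm of the jig.
- knob: Bystander: round brass knob on a rosette, 52 mm diameter, 40 mm tall. Origin: centre of its underside. Must stay where it is.
- hinge: Bystander: brass butt hinge lying open and flat, 72 x 70 x 10 mm. Origin: centre of its underside. Must stay where it is.
- hammer: Bystander: hammer lying to the right, 230 mm long. Must stay where it is.
- screwdriver: Bystander: screwdriver lying at the back, 190 mm long. Must stay where it is.
- tin: Bystander: tin, 66 mm diameter, 75 mm tall, at the back. Origin: centre of its underside. Must stay where it is.
- offcut: Bystander: wooden offcut 110 x 45 x 22 mm at the back left. Origin: centre of its underside. Must stay where it is.
Mind the look-alikes: they are no part of the job. What is shaped like the pull but blue or red is not meant.

How it is judged:
By the outcome, as a careful person would: the job done as asked, in the order asked, and still so for the second after the job is handed in, while the arm keeps its last pose, push and grip.
It also fails if it takes over 48 s, if anything falls off the work surface, if the arm or the gripper's body presses on something with over 40 N, if the wrist force passes 120 N, or if a joint passes its speed limit or range.

## Working session

There is one attempt and no reset: what is moved stays moved. The work goes in short steps, Python scripts to look and compute and a tool call to move; the robot and the scene stay as the last step left them, time stands still between calls to the robot, and variables do not carry over. Pictures are saved under pics/ and viewed, and the job is handed in when it is done.

Besides the shell and the picture viewer there is one more tool, called after ">>>" as a command line: name --argument value ..., lists and objects as JSON in quotes. carry_out: Moves the arm, as the interface text tells. Its arguments: {"type":"object","properties":{"steps":{"type":"array","items":{"type":"array","items":{"type":"array","items":{"type":"number"}}}},"fingers":{"type":"number"}},"required":["steps"]}

```bash
mkdir -p pics; ls; python3 - <<'E'
from station import sense, optics, ticket, r
import cv2, pickle
s=sense(); print(s)
for n in("scene","top"):
    c=optics.capture(n); cv2.imwrite(f"pics/{n}0.png",c["image"][:,:,::-1]); pickle.dump(c,open(f"{n}0.pkl","wb"))
    print(n,c["fov_y"],c["cx"],c["cy"],c["rvec"],c["tvec"])
E
```

```text
pics
{'time_s': 0.0, 'joints': array([ 8.54065079e+01,  2.20919712e+01,  3.79453732e-01, -2.94369448e-02,
       -6.84110782e+01, -1.48167877e+01]), 'joint_velocities': array([-0.01244893, -0.10069619,  0.05747591, -0.02983546, -0.17162916,
       -0.13736651]), 'effort': array([ 2.25722238e-04, -3.90664458e+01,  1.87397200e+01,  4.21967715e+00,
        1.09456130e-02, -1.96954520e-04]), 'tcp_pos': array([0.20749265, 0.58894303, 0.23544344]), 'ee_rot': array([[-3.32508415e-01, -6.48948000e-04,  9.43100065e-01],
       [-9.43097705e-01, -2.11191581e-03, -3.32509036e-01],
       [ 2.20752901e-03, -9.99997559e-01,  9.02084086e-05]]), 'wrist_force': array([ 1.15879825, -0.83257747, -0.45418851]), 'moment': array([0.00571055, 0.04770492, 0.00583437]), 'gripper_width': 1.0004860204304524}
scene 45.77058369740061 320.70806215247444 190.69043816918438 [ 1.1688735   2.47587808 -0.8229769 ] [ 0.3660744  -0.29601037  1.59926244]
top 44.99758745593574 325.58670838052797 200.72815306909803 [ 2.19495546 -2.20097153  0.07593069] [-0.03710299  0.53256312  1.43437674]
```

View pics/scene0.png

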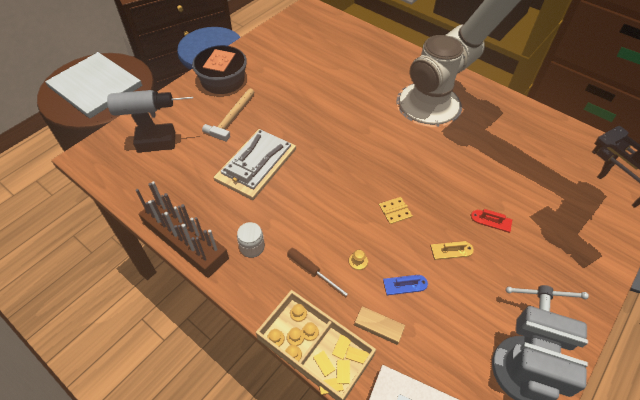

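View pics/top0.png

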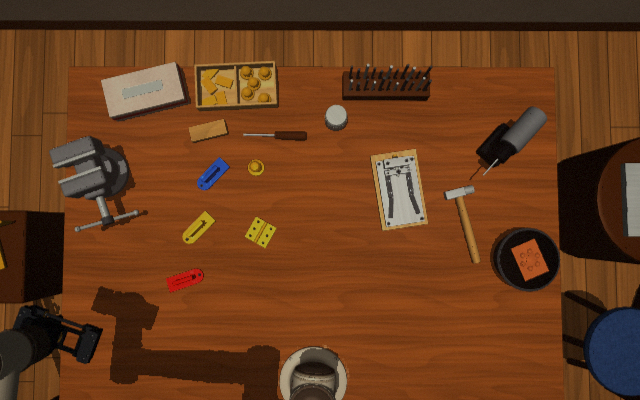

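```bash
python3 - <<'E'
import cv2, pickle,numpy as np
t=pickle.load(open("top0.pkl","rb"))["image"][:,:,::-1]; s=pickle.load(open("scene0.pkl","rb"))["image"][:,:,::-1]
a=cv2.resize(t[140:240,360:440],None,fx=5,fy=5,interpolation=cv2.INTER_CUBIC)
b=cv2.resize(t[200:255,170:240],None,fx=5,fy=5,interpolation=cv2.INTER_CUBIC)
c=cv2.resize(s[120:200,205:305],None,fx=4,fy=4,interpolation=cv2.INTER_CUBIC)
d=cv2.resize(s[220:280,415:485],None,fx=5,fy=5,interpolation=cv2.INTER_CUBIC)
cv2.imwrite("pics/crA.png",np.hstack([a,cv2.copyMakeBorder(b,0,500-b.shape[0],0,0,0)]))
cv2.imwrite("pics/crB.png",np.hstack([c,cv2.copyMakeBorder(d,0,320-d.shape[0],0,0,0)]))
E
```

```text
(no output)
```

View pics/crA.png

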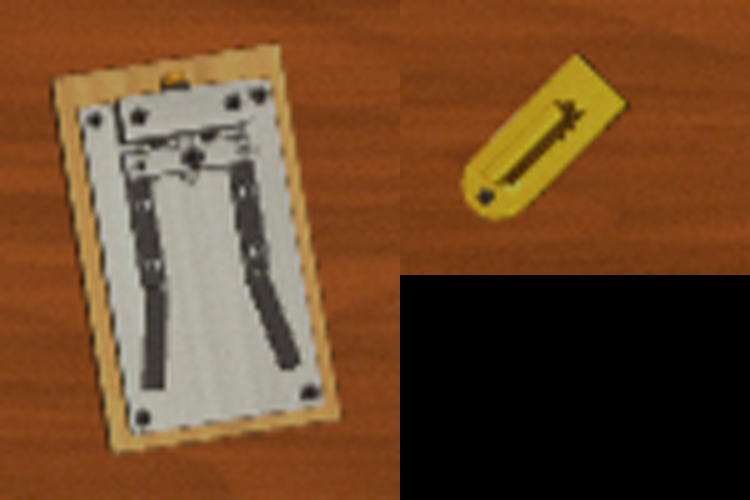

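View pics/crB.png

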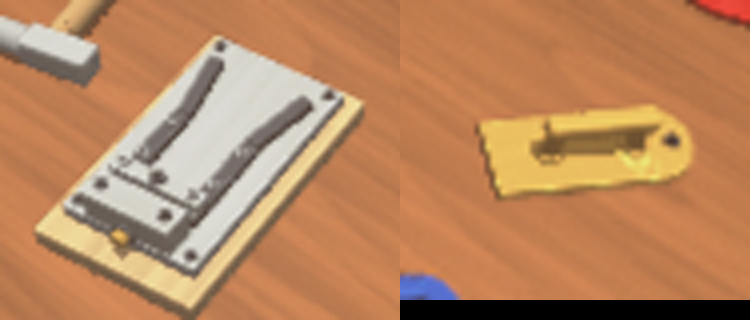

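```bash
cat > h.py <<'E'
import numpy as np, cv2, pickle
def cam(c):
    f=200/np.tan(np.radians(c["fov_y"]/2)); R,_=cv2.Rodrigues(np.array(c["rvec"],float)); t=np.array(c["tvec"],float).ravel()
    K=np.array([[f,0,c["cx"]],[0,f,c["cy"]],[0,0,1]]); return K,R,t
def ray(c,uv,z):
    K,R,t=cam(c); uv=np.atleast_2d(uv).astype(float); h=np.c_[uv,np.ones(len(uv))]
    d=h@np.linalg.inv(K).T@R; o=-R.T@t; return o+d*((z-o[2])/d[:,2])[:,None]
def proj(c,P):
    K,R,t=cam(c); q=(np.atleast_2d(P)@R.T+t)@K.T; return q[:,:2]/q[:,2:]
def lg(n): return pickle.load(open(n,"rb"))
E
python3 - <<'E'
from h import *
for n,roi in(("top0.pkl",(200,255,170,240)),("scene0.pkl",(220,280,415,485))):
    c=lg(n); im=c["image"]; hsv=cv2.cvtColor(im,cv2.COLOR_RGB2HSV)
    m=cv2.inRange(hsv,(20,120,60),(35,255,255)); k=np.zeros_like(m); y0,y1,x0,x1=roi; k[y0:y1,x0:x1]=m[y0:y1,x0:x1]
    k=cv2.morphologyEx(k,cv2.MORPH_CLOSE,np.ones((7,7)))
    cs,_=cv2.findContours(k,cv2.RETR_EXTERNAL,cv2.CHAIN_APPROX_NONE); ct=max(cs,key=cv2.contourArea)[:,0,:]
    P=ray(c,ct,0.006)[:,:2]
    (cx,cy),wh,a=cv2.minAreaRect((P*1000).astype(np.float32)); print(n,len(ct),cx,cy,wh,a)
    print(cv2.boxPoints(((cx,cy),wh,a)))
    ap=cv2.approxPolyDP(ct.reshape(-1,1,2),2,True)[:,0]; print(ap.tolist()); print(ray(c,ap,.006)[:,:2].round(4).tolist())
c=lg("top0.pkl");im=c["image"];hsv=cv2.cvtColor(im,cv2.COLOR_RGB2HSV)
for x,y in((377,165),(400,155),(400,200),(360,190)): print(hsv[y,x])
E
```

```text
top0.pkl 73 451.473876953125 346.876220703125 (43.858154296875, 105.91006469726562) 47.022396087646484
[[397.7816  366.93256]
 [475.26755 294.73236]
 [505.16617 326.8199 ]
 [427.6802  399.02008]]
[[205, 211], [183, 233], [186, 242], [196, 240], [214, 221]]
[[0.5029, 0.3244], [0.437, 0.3895], [0.4101, 0.3801], [0.416, 0.3503], [0.4728, 0.2971]]
scene0.pkl 97 453.4265441894531 346.40380859375 (44.66228485107422, 108.08211517333984) 45.501644134521484
[[399.229   368.35242]
 [476.3208  292.59888]
 [507.62408 324.4552 ]
 [430.5323  400.20874]]
[[472, 247], [465, 241], [431, 245], [435, 258], [465, 256], [471, 253]]
[[0.4134, 0.3827], [0.4088, 0.3593], [0.4776, 0.2956], [0.5047, 0.3241], [0.4494, 0.3817], [0.4313, 0.3895]]
[ 18  24 160]
[ 17 154 169]
[ 25  26 177]
[ 11 197 141]
```

```bash
python3 - <<'E'
from h import *
for n,roi in(("top0.pkl",(140,240,362,437)),("scene0.pkl",(122,200,210,300))):
    c=lg(n); im=c["image"]; hsv=cv2.cvtColor(im,cv2.COLOR_RGB2HSV); y0,y1,x0,x1=roi
    def big(m):
        k=np.zeros_like(m); k[y0:y1,x0:x1]=m[y0:y1,x0:x1]
        k=cv2.morphologyEx(k,cv2.MORPH_OPEN,np.ones((2,2)))
        k=cv2.morphologyEx(k,cv2.MORPH_CLOSE,np.ones((9,9)))
        cs,_=cv2.findContours(k,cv2.RETR_EXTERNAL,cv2.CHAIN_APPROX_NONE); return max(cs,key=cv2.contourArea)[:,0,:],k
    print([hsv[p[1],p[0]].tolist() for p in ([(372,165),(405,152),(350,190)] if n[0]=="t" else [(262,190),(220,178),(200,180)])])
    bd,k1=big(cv2.inRange(hsv,(0,0,60),(180,90,255))|cv2.inRange(hsv,(14,60,130),(30,165,255)))
    st,k2=big(cv2.inRange(hsv,(0,0,60),(180,70,255)))
    for nm,ct,z in(("board",bd,.018),("steel",st,.030)):
        P=ray(c,ct,z)[:,:2]; R_=cv2.minAreaRect((P*1000).astype(np.float32)); print(n,nm,R_); print(cv2.boxPoints(R_).round(1).tolist())
        ap=cv2.approxPolyDP(ct.reshape(-1,1,2),3,True)[:,0]; print(ap.tolist()); print((1000*ray(c,ap,z)[:,:2]).round(1).tolist())
    v=im[:,:,::-1].copy(); cv2.drawContours(v,[bd.reshape(-1,1,2)],-1,(0,255,0),1); cv2.drawContours(v,[st.reshape(-1,1,2)],-1,(255,0,0),1)
    cv2.imwrite(f"pics/j_{n[:3]}.png",cv2.resize(v[y0:y1,x0:x1],None,fx=5,fy=5,interpolation=cv2.INTER_NEAREST))
E
```

```text
[[18, 143, 176], [20, 144, 183], [12, 208, 137]]
top0.pkl board ((563.7591552734375, -261.36798095703125), (228.4608154296875, 138.29129028320312), 8.6839017868042)
[[440.3999938964844, -210.3000030517578], [461.29998779296875, -347.0], [687.0999755859375, -312.5], [666.2000122070312, -175.8000030517578]]
[[416, 150], [372, 157], [383, 230], [428, 224]]
[[685.2, -312.3], [664.1, -179.0], [444.2, -210.0], [461.7, -345.2]]
top0.pkl steel ((559.5321044921875, -261.99725341796875), (200.834716796875, 115.04730224609375), 8.655712127685547)
[[451.6000061035156, -220.1999969482422], [468.8999938964844, -334.0], [667.5, -303.79998779296875], [650.0999755859375, -190.0]]
[[414, 157], [377, 163], [387, 227], [424, 221]]
[[662.1, -303.6], [644.2, -192.5], [453.1, -220.4], [470.6, -330.7]]
[[12, 143, 187], [21, 95, 238], [12, 148, 190]]
scene0.pkl board ((570.8282470703125, -253.30284118652344), (231.2177276611328, 142.34805297851562), 8.401434898376465)
[[446.1000061035156, -199.8000030517578], [466.8999938964844, -340.6000061035156], [695.5999755859375, -306.79998779296875], [674.7999877929688, -166.0]]
[[261, 130], [215, 177], [252, 198], [296, 148]]
[[466.7, -334.2], [689.2, -305.8], [675.0, -170.6], [453.6, -199.7]]
scene0.pkl steel ((566.048095703125, -253.1881103515625), (202.6778106689453, 121.2165756225586), 8.562125205993652)
[[456.79998779296875, -208.3000030517578], [474.8999938964844, -328.20001220703125], [675.2999877929688, -298.0], [657.2000122070312, -178.1999969482422]]
[[291, 144], [260, 131], [222, 173], [255, 189]]
[[459.0, -214.7], [479.6, -324.7], [671.5, -292.5], [652.6, -178.9]]
```

View pics/j_top.png

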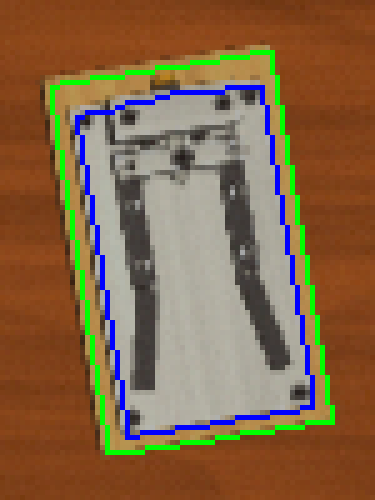

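View pics/j_sce.png

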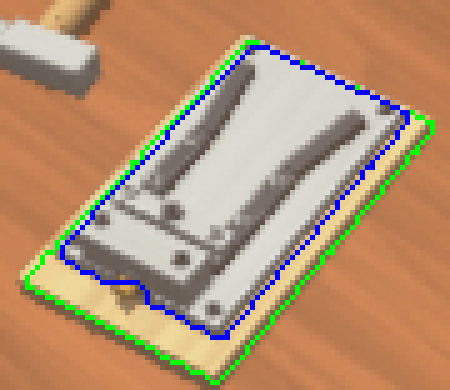

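```bash
cat >> h.py <<'E'
def T(o,yaw,P):
    a=np.radians(yaw); P=np.atleast_2d(np.array(P,float)); 
    return np.c_[o[0]+P[:,0]*np.cos(a)-P[:,1]*np.sin(a), o[1]+P[:,0]*np.sin(a)+P[:,1]*np.cos(a), o[2]+P[:,2]]
E
python3 - <<'E'
from h import *
J=(0.5645,-.2612,0);ya=8.66; p=(.4525,.3466,0);yp=-43.7
jp=[(-.115,-.07,.018),(-.115,.07,.018),(.115,.07,.018),(.115,-.07,.018),(.051,0,.055),(-.105,.058,.03),(-.105,-.058,.03),(-.02,.024,.038),(-.02,-.024,.038),(.062,.024,.038),(-.08,.036,.038),(-.08,-.036,.038),(.066,.038,.056),(.066,-.038,.056),(.092,.038,.056),(.092,-.038,.056)]
pp=[(.055,.022,.006),(.055,-.022,.006),(-.055,0,.006),(-.033,.022,.006),(-.033,-.022,.006),(-.03,0,.037),(.03,0,.037)]
out=[]
for n,rj,rp in(("top0.pkl",(140,240,362,437),(200,255,170,240)),("scene0.pkl",(122,200,210,300),(220,280,415,485))):
    c=lg(n)
    for nm,o,y,pts,roi in(("j",J,ya,jp,rj),("p",p,yp,pp,rp)):
        y0,y1,x0,x1=roi; v=cv2.resize(c["image"][y0:y1,x0:x1,::-1],None,fx=5,fy=5,interpolation=cv2.INTER_CUBIC)
        for q in proj(c,T(o,y,pts)): cv2.circle(v,(int(round((q[0]-x0+.5)*5)),int(round((q[1]-y0+.5)*5))),3,(255,0,255),-1)
        out.append(v)
def pad(v): return cv2.copyMakeBorder(v,0,500-v.shape[0],0,0,0)
cv2.imwrite("pics/o1.png",np.hstack([pad(out[0]),pad(out[1])])); cv2.imwrite("pics/o2.png",np.hstack([pad(out[2]),pad(out[3])]))
E
```

```text
(no output)
```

View pics/o1.png

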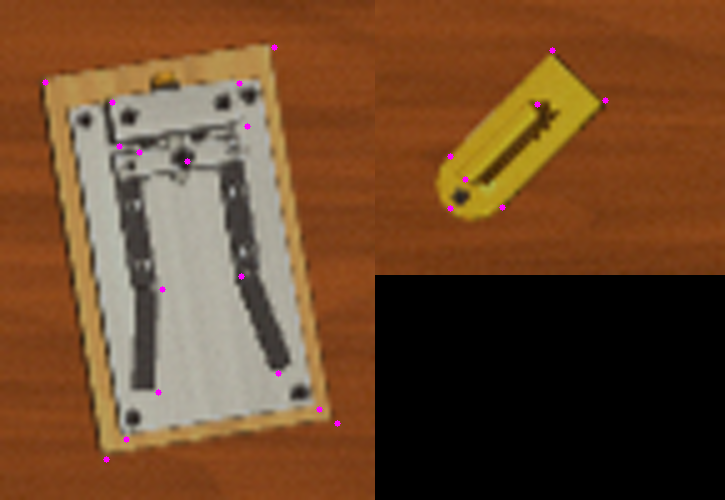

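View pics/o2.png

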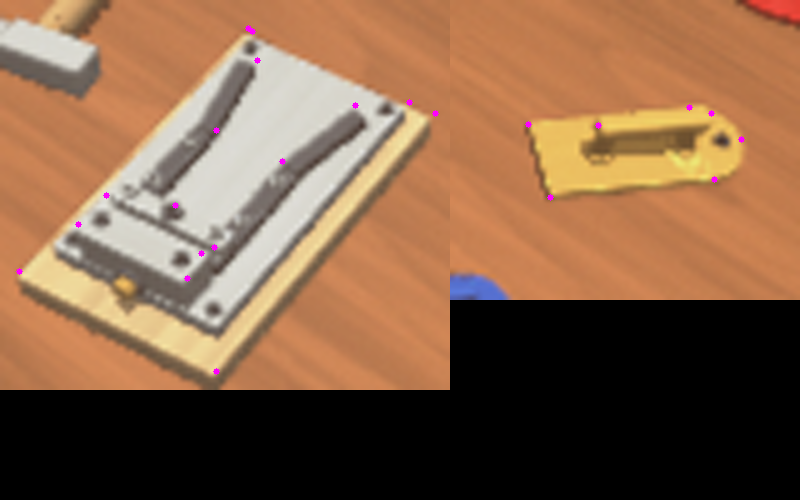

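```bash
python3 - <<'E'
from h import *
from scipy.optimize import least_squares
res={}
for n,roi in(("top0.pkl",(168,175,394,402)),("scene0.pkl",(160,168,240,248))):
    c=lg(n); y0,y1,x0,x1=roi; g=cv2.cvtColor(c["image"],cv2.COLOR_RGB2GRAY)[y0:y1,x0:x1].astype(float); print(g.astype(int))
    w=np.clip(130-g,0,None); yy,xx=np.mgrid[y0:y1,x0:x1]; uv=np.array([(w*xx).sum()/w.sum(),(w*yy).sum()/w.sum()]); res[n]=uv
    print(n,uv,ray(c,uv,.055),ray(c,uv,.051))
def f(X): return np.r_[[proj(lg(n),X)[0]-res[n] for n in res]].ravel()
print(least_squares(f,[.6,-.25,.05]).x)
# board edge lines, top view, gradient half-level via contour of mask upsampled
c=lg("top0.pkl"); im=cv2.resize(c["image"],None,fx=8,fy=8,interpolation=cv2.INTER_CUBIC); hsv=cv2.cvtColor(im,cv2.COLOR_RGB2HSV)
m=cv2.inRange(hsv,(0,0,60),(180,176,255)); k=np.zeros_like(m); k[140*8:240*8,362*8:437*8]=m[140*8:240*8,362*8:437*8]
k=cv2.morphologyEx(cv2.morphologyEx(k,cv2.MORPH_CLOSE,np.ones((41,41))),cv2.MORPH_OPEN,np.ones((61,61)))
cs,_=cv2.findContours(k,cv2.RETR_EXTERNAL,cv2.CHAIN_APPROX_NONE); ct=max(cs,key=cv2.contourArea)[:,0,:]
ct=(ct+.5)/8-.5
P=ray(c,ct,.018)[:,:2]*1000
print(cv2.minAreaRect(P.astype(np.float32)))
# line fits
a=np.radians(8.66); Q=(P-[565,-260])@np.array([[np.cos(a),-np.sin(a)],[np.sin(a),np.cos(a)]])
for nm,s in(("x-",(Q[:,0]<-105)&(abs(Q[:,1])<55)),("x+",(Q[:,0]>105)&(abs(Q[:,1])<55)),("y-",(Q[:,1]<-60)&(abs(Q[:,0])<95)),("y+",(Q[:,1]>60)&(abs(Q[:,0])<95))):
    i=1 if nm[0]=="x" else 0; q=Q[s]; pf=np.polyfit(q[:,i],q[:,1-i],1); print(nm,s.sum(),np.median(q[:,1-i]),np.degrees(np.arctan(pf[0])),q[:,1-i].std())
E
```

```text
[[153 113 155 150 128 175 126 105]
 [117 104 152 124  91 126 157 155]
 [153 155 120  80  45  74  97 162]
 [166 167  91  43  30  50  59 164]
 [168 169 101  62  46  57 120 167]
 [173 170 163 135  60  50 105  96]
 [101  98  98 130 130 116 161 159]]
top0.pkl [397.95930671 171.3383572 ] [[ 0.61611307 -0.25086327  0.055     ]] [[ 0.61658682 -0.251515    0.051     ]]
[[129 104  84 122 190 213 216 217]
 [204 175 138 193 214 216 217 217]
 [215 212 185 175 162 172 212 218]
 [215 214 154 106  90 118 184 215]
 [217 214 143  98  83 107 120 201]
 [139 178 131  98  93  86 150 205]
 [108 115 109 125 165 192 205 212]
 [203 152 107 104 123 172 213 214]]
scene0.pkl [243.15568862 164.01397206] [[ 0.62154045 -0.25243818  0.055     ]] [[ 0.61943389 -0.25520745  0.051     ]]
[ 0.61813732 -0.25340711  0.05073075]
((566.5355834960938, -258.09466552734375), (232.2628631591797, 142.79176330566406), 8.474928855895996)
x- 290 -113.43642989275959 0.15149465189067654 0.3694829113611908
x+ 288 116.6354505256048 0.28345096398793024 0.5946680028582564
y- 498 -68.79185953897218 0.053188425497772224 0.2710637279369312
y+ 500 71.99204893772104 0.009789862038246092 0.38247120145710717
```

```bash
python3 - <<'E'
from h import *
for n,roi in(("top0.pkl",(200,255,170,240)),("scene0.pkl",(220,280,415,485))):
    c=lg(n); y0,y1,x0,x1=roi; im=cv2.resize(c["image"],None,fx=8,fy=8,interpolation=cv2.INTER_CUBIC).astype(int)
    sc=im[:,:,1]-0.55*im[:,:,0]   # green relative to red
    s=sc[y0*8:y1*8,x0*8:x1*8]; 
    hsv=cv2.cvtColor(im.clip(0,255).astype(np.uint8),cv2.COLOR_RGB2HSV); h=hsv[...,0]
    m=((h>=18)&(h<40)&(hsv[...,1]>100)).astype(np.uint8)*255; k=np.zeros_like(m); k[y0*8:y1*8,x0*8:x1*8]=m[y0*8:y1*8,x0*8:x1*8]
    k=cv2.morphologyEx(cv2.morphologyEx(k,cv2.MORPH_CLOSE,np.ones((57,57))),cv2.MORPH_OPEN,np.ones((21,21)))
    cs,_=cv2.findContours(k,cv2.RETR_EXTERNAL,cv2.CHAIN_APPROX_NONE); ct=(max(cs,key=cv2.contourArea)[:,0,:]+.5)/8-.5
    P=ray(c,ct,.006)[:,:2]*1000; print(n,cv2.minAreaRect(P.astype(np.float32)))
    a=np.radians(-43.7); Q=(P-[452.5,346.6])@np.array([[np.cos(a),-np.sin(a)],[np.sin(a),np.cos(a)]])
    for nm,s in(("x+",(Q[:,0]>45)&(abs(Q[:,1])<16)),("y-",(Q[:,1]<-14)&(Q[:,0]>-28)&(Q[:,0]<48)),("y+",(Q[:,1]>14)&(Q[:,0]>-28)&(Q[:,0]<48))):
        i=1 if nm[0]=="x" else 0; q=Q[s]; pf=np.polyfit(q[:,i],q[:,1-i],1); print(nm,s.sum(),np.median(q[:,1-i]),np.degrees(np.arctan(pf[0])),q[:,1-i].std())
    print("x-",Q[:,0].min())
E
```

```text
top0.pkl ((450.9536437988281, 347.11383056640625), (45.93547058105469, 110.32827758789062), 45.82864761352539)
x+ 63 53.458349738063205 0.24136995257853175 0.10823058895454088
y- 163 -23.07401570401738 -0.6714446381373256 0.31694197817148484
y+ 156 21.827133199273884 -0.2022693225095244 0.1802668835414008
x- -56.63919041451545
scene0.pkl ((453.3492736816406, 346.27178955078125), (46.27142333984375, 110.5925521850586), 45.5608024597168)
x+ 86 54.92167184914436 2.0729838655105772 0.6062764088356877
y- 223 -21.853659806137134 -0.5423355077698901 0.4591625829739485
y+ 228 22.39831548973035 -1.166184047139854 0.7472549294140068
x- -54.476907007602044
```

>>> carry_out --steps '[[[3, -3, -1, 0, 0, -0.05], [7, -7, -2.5, 0, 0, -0.12], [11, -11, -4, 0, 0, -0.2], [15, -15, -5, 0, 0, -0.28], [19, -19, -6, 0, 0, -0.35], [22.5, -22.3, -8, 0, 0, -0.41], [24.4, -24.2, -8.7, 0, 0, -0.433], [24.4, -24.2, -8.7, 0, 0, -0.433], [24.4, -24.2, -8.7, 0, 0, -0.433]]]' --fingers 90

```text
time_s: 1.23
tcp_pos: [0.4515, 0.3478, 0.1496]
ee_rot: [[-0.697, 0.0, 0.717], [-0.717, 0.0, -0.697], [-0.0, -1.0, -0.0]]
wrist_force: [-0.6, -0.1, 0.7]
gripper_width: 0.648
```

```bash
python3 - <<'E'
from station import sense, optics
import cv2,numpy as np,pickle
s=sense(); print(s["time_s"],s["tcp_pos"],s["ee_rot"].round(4).tolist(),s["joints"].round(1),s["gripper_width"],s["wrist_force"])
for n in("scene","top"):
    c=optics.capture(n); pickle.dump(c,open(f"{n}1.pkl","wb"))
    im=c["image"]; y0,y1,x0,x1=(170,290,400,520) if n=="scene" else (170,270,140,260)
    cv2.imwrite(f"pics/{n}1.png",cv2.resize(im[y0:y1,x0:x1,::-1],None,fx=4,fy=4,interpolation=cv2.INTER_CUBIC))
E
```

```text
1.225 [0.45151138 0.34781207 0.14958458] [[-0.6972, 0.0, 0.7169], [-0.7169, 0.0001, -0.6972], [-0.0001, -1.0, -0.0]] [ 53.9  21.2 -14.4  -0.  -54.4  -8.1] 0.6476180805403235 [-0.58969105 -0.08427838  0.72499635]
```

View pics/scene1.png

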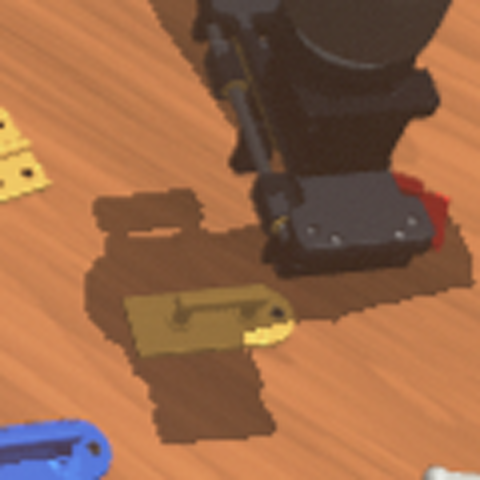

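>>> carry_out --steps '[[[0, 0, -3, 0, 0, 0], [0, 0, -6, 0, 0, 0], [0, 0, -9, 0, 0, 0], [0, 0, -11, 0, 0, 0], [0, 0, -12, 0, 0, 0], [0, 0, -12.3, 0, 0, 0], [0, 0, -12.3, 0, 0, 0], [0, 0, -12.3, 0, 0, 0]]]'

```text
time_s: 2.33
tcp_pos: [0.452, 0.348, 0.0274]
ee_rot: [[-0.697, 0.001, 0.717], [-0.717, 0.001, -0.697], [-0.002, -1.0, -0.0]]
wrist_force: [0.1, -0.7, 0.6]
gripper_width: 0.645
```

```bash
python3 - <<'E'
from station import sense, optics
import cv2,numpy as np,pickle
s=sense(); print(s["time_s"],s["tcp_pos"],s["gripper_width"],s["wrist_force"])
for n in("scene",):
    c=optics.capture(n); pickle.dump(c,open(f"{n}2.pkl","wb"))
    im=c["image"]; y0,y1,x0,x1=(170,290,400,520)
    cv2.imwrite(f"pics/{n}2.png",cv2.resize(im[y0:y1,x0:x1,::-1],None,fx=4,fy=4,interpolation=cv2.INTER_CUBIC))
E
```

```text
2.325 [0.45203681 0.34796707 0.0274432 ] 0.6453337498760353 [ 0.09190318 -0.71214665  0.63179605]
```

View pics/scene2.png

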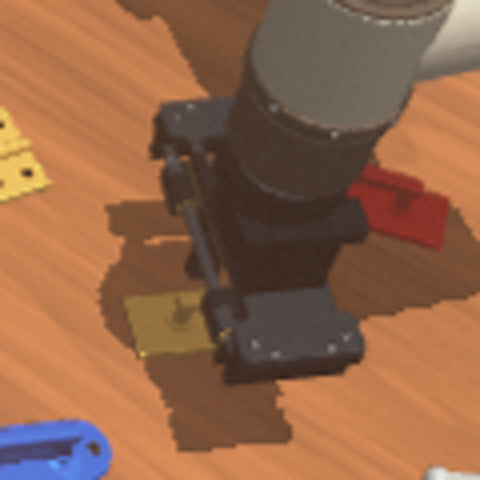

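>>> carry_out --steps '[[[0, 0, 0, 0, 0, 0], [0, 0, 0, 0, 0, 0], [0, 0, 0, 0, 0, 0], [0, 0, 0, 0, 0, 0], [0, 0, 0, 0, 0, 0], [0, 0, 0, 0, 0, 0], [0, 0, 0, 0, 0, 0], [0, 0, 0, 0, 0, 0]]]' --fingers 255

```text
time_s: 3.38
tcp_pos: [0.4516, 0.3473, 0.0265]
ee_rot: [[-0.698, -0.0, 0.717], [-0.717, -0.0, -0.698], [0.0, -1.0, 0.0]]
wrist_force: [-0.2, -0.6, 0.4]
gripper_width: 0.136
```

>>> carry_out --steps '[[[0, 0, 1, 0, 0, 0], [0, 0, 3, 0, 0, 0], [0, 0, 6, 0, 0, 0], [0, 0, 9, 0, 0, 0], [0, 0, 12, 0, 0, 0], [0, 0, 12.3, 0, 0, 0], [0, 0, 12.3, 0, 0, 0]]]'

```text
time_s: 4.25
tcp_pos: [0.451, 0.3469, 0.1486]
ee_rot: [[-0.698, -0.002, 0.716], [-0.716, -0.001, -0.698], [0.002, -1.0, -0.001]]
wrist_force: [-0.2, -0.4, -3.5]
gripper_width: 0.129
```

```bash
python3 - <<'E'
from station import sense, optics
import cv2,numpy as np,pickle
s=sense(); print(s["time_s"],s["tcp_pos"],s["gripper_width"],s["wrist_force"],s["moment"])
for n in("scene","top"):
    c=optics.capture(n); pickle.dump(c,open(f"{n}3.pkl","wb"))
    im=c["image"]; y0,y1,x0,x1=(140,260,400,520) if n=="scene" else (150,250,140,260)
    cv2.imwrite(f"pics/{n}3.png",cv2.resize(im[y0:y1,x0:x1,::-1],None,fx=4,fy=4,interpolation=cv2.INTER_CUBIC))
E
```

```text
4.25 [0.45099968 0.34691368 0.148622  ] 0.129298498994399 [-0.20052768 -0.42749581 -3.51205003] [-0.02145518  0.07903593 -0.04011666]
```

View pics/scene3.png

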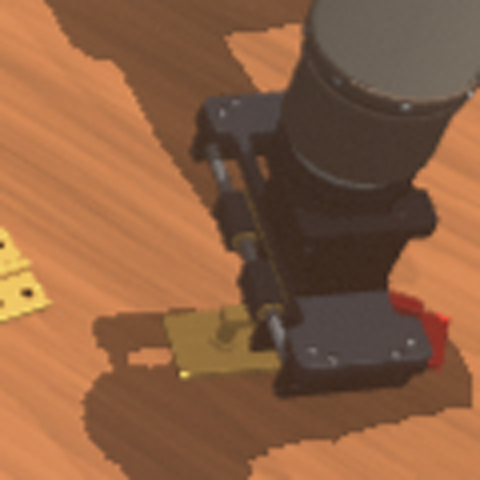

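View pics/top3.png

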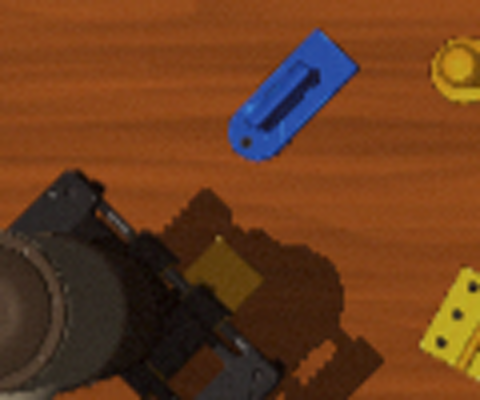

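>>> carry_out --steps '[[[0.1, -2, 0.5, 0, 0, 0.03], [0.3, -6, 1, 0, 0, 0.09], [0.5, -11, 1, 0, 0, 0.17], [0.7, -16, 1, 0, 0, 0.25], [0.9, -21, 1, 0, 0, 0.33], [1.1, -26, 1, 0, 0, 0.41], [1.3, -31, 1, 0, 0, 0.49], [1.5, -36, 1, 0, 0, 0.57], [1.7, -41, 1, 0, 0, 0.65], [1.9, -46, 1, 0, 0, 0.72], [2.1, -51, 1, 0, 0, 0.79], [2.3, -55.5, 0.5, 0, 0, 0.85], [2.5, -59.5, 0, 0, 0, 0.9], [2.5, -61.9, 0, 0, 0, 0.923], [2.5, -61.9, 0, 0, 0, 0.923], [2.5, -61.9, 0, 0, 0, 0.923]]]'

```text
time_s: 6.35
tcp_pos: [0.4761, -0.271, 0.1485]
ee_rot: [[0.15, -0.002, 0.989], [-0.989, 0.001, 0.15], [-0.001, -1.0, -0.002]]
wrist_force: [0.1, -0.1, -3.6]
gripper_width: 0.131
```

```bash
python3 - <<'E'
from station import sense, optics
import cv2,numpy as np,pickle
s=sense(); print(s["time_s"],s["tcp_pos"],s["ee_rot"].round(4).tolist(),s["joints"].round(1),s["gripper_width"],s["wrist_force"])
for n in("scene","top"):
    c=optics.capture(n); pickle.dump(c,open(f"{n}4.pkl","wb"))
    im=c["image"]; y0,y1,x0,x1=(80,200,200,320) if n=="scene" else (140,260,350,470)
    cv2.imwrite(f"pics/{n}4.png",cv2.resize(im[y0:y1,x0:x1,::-1],None,fx=4,fy=4,interpolation=cv2.INTER_CUBIC))
E
```

```text
6.35 [ 0.47609807 -0.27098946  0.14854926] [[0.1502, -0.002, 0.9886], [-0.9886, 0.0009, 0.1502], [-0.0011, -1.0, -0.0019]] [-12.7  19.3 -17.5  -0.  -53.3 111.4] 0.13092673584564013 [ 0.08253024 -0.07642088 -3.62293523]
```

View pics/scene4.png

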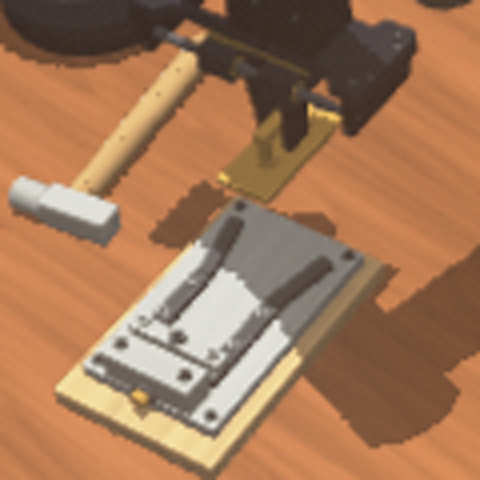

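View pics/top4.png

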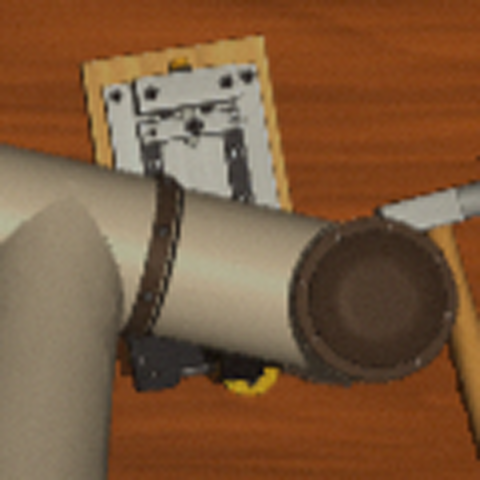

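```bash
python3 - <<'E'
from h import *
c=lg("scene4.pkl"); 
zt=.1485-.0265+.006; o=np.array([.4761,-.2710]); a=np.radians(8.64); A=np.array([[np.cos(a),-np.sin(a)],[np.sin(a),np.cos(a)]])
for uv in [(218,178),(267,198)]:
    u=np.array(uv)/4-.375+[200,80]; P=ray(c,u,zt)[0]; print(P,(P[:2]-o)@A)
v=cv2.resize(c["image"][80:180,240:300,::-1],None,fx=6,fy=6,interpolation=cv2.INTER_CUBIC)
pts=[(.055,.022,.006),(.055,-.022,.006),(.055,.022,0),(.055,-.022,0),(-.033,.022,.006),(.023,0,.026)]
for q in proj(c,T((*o,zt-.006),8.64,pts)): cv2.circle(v,(int(round((q[0]-240+.5)*6)),int(round((q[1]-80+.5)*6))),2,(255,0,255),-1)
J=(.5664,-.2586,0)
for q in proj(c,T(J,8.6,[(-.105,.058,.03),(-.105,-.058,.03),(-.115,.07,.018),(-.08,.036,.038),(-.08,-.036,.038),(-.02,.024,.038),(-.02,-.024,.038),(.051,0,.055)])): cv2.circle(v,(int(round((q[0]-240+.5)*6)),int(round((q[1]-80+.5)*6))),2,(0,255,0),-1)
cv2.imwrite("pics/o4.png",v)
E
```

```text
[ 0.53409709 -0.28337038  0.128     ] [ 0.05548058 -0.02094265]
[ 0.52621424 -0.2430134   0.128     ] [0.05374983 0.02014056]
```

View pics/o4.png

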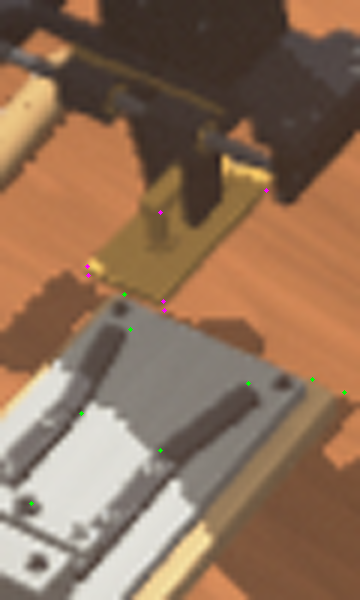

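>>> carry_out --steps '[[[0.2, -0.1, -1.5, 0, 0, 0], [0.4, -0.2, -4, 0, 0, 0], [0.4, -0.25, -6.5, 0, 0, 0], [0.4, -0.25, -8, 0, 0, 0], [0.4, -0.25, -8.8, 0, 0, 0], [0.4, -0.25, -8.8, 0, 0, 0], [0.4, -0.25, -8.8, 0, 0, 0]]]'

```text
time_s: 7.32
tcp_pos: [0.4814, -0.2742, 0.0624]
ee_rot: [[0.151, 0.002, 0.989], [-0.989, -0.001, 0.151], [0.001, -1.0, 0.002]]
wrist_force: [0.2, -0.5, -2.8]
gripper_width: 0.134
```

```bash
python3 - <<'E'
from station import sense, optics
from h import *
s=sense(); print(s["time_s"],s["tcp_pos"],s["ee_rot"].round(4).tolist(),s["gripper_width"],s["wrist_force"])
c=optics.capture("scene"); pickle.dump(c,open("scene5.pkl","wb"))
z=.1; o=s["tcp_pos"]-[0,0,.0265]
v=cv2.resize(c["image"][100:200,210:310,::-1],None,fx=6,fy=6,interpolation=cv2.INTER_CUBIC)
w=v.copy()
for J,col in(((.5664,-.2586,0),(0,255,0)),((.5715,-.2605,0),(255,255,0))):
  for q in proj(c,T(J,8.6,[(-.105,.058,.03),(-.105,-.058,.03),(-.08,.036,.038),(-.08,-.036,.038),(-.02,.024,.038),(-.02,-.024,.038),(.051,0,.055),(.066,.038,.056),(.092,.038,.056),(.092,-.038,.056),(-.115,.07,.018),(.115,.07,.018),(.115,-.07,.018)])): cv2.circle(w,(int(round((q[0]-210+.5)*6)),int(round((q[1]-100+.5)*6))),2,col,-1)
for q in proj(c,T(o,8.64,[(.055,.022,.006),(.055,-.022,.006),(.055,.022,0),(.055,-.022,0)])): cv2.circle(w,(int(round((q[0]-210+.5)*6)),int(round((q[1]-100+.5)*6))),2,(255,0,255),-1)
cv2.imwrite("pics/s5.png",v);cv2.imwrite("pics/o5.png",w)
E
```

```text
7.325 [ 0.48137725 -0.27422289  0.0623524 ] [[0.1509, 0.0017, 0.9885], [-0.9885, -0.0006, 0.1509], [0.0009, -1.0, 0.0016]] 0.13428522741342472 [ 0.22246317 -0.4736094  -2.77123346]
```

View pics/o5.png

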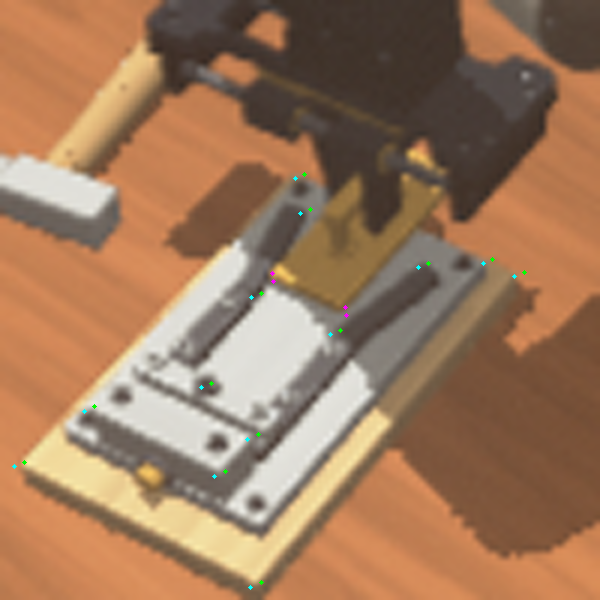

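View pics/s5.png

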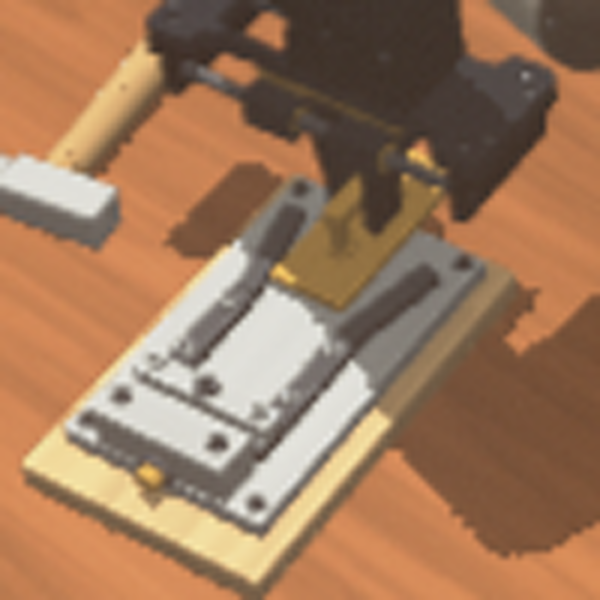

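>>> carry_out --steps '[[[-0.04, 0.24, 0, 0, 0, 0], [-0.04, 0.24, -0.2, 0, 0, 0], [-0.04, 0.24, -0.35, 0, 0, 0], [-0.04, 0.24, -0.45, 0, 0, 0], [-0.04, 0.24, -0.5, 0, 0, 0], [-0.04, 0.24, -0.5, 0, 0, 0], [-0.04, 0.24, -0.5, 0, 0, 0]]]'

```text
time_s: 8.25
tcp_pos: [0.4803, -0.2717, 0.0565]
ee_rot: [[0.151, 0.0, 0.989], [-0.989, -0.0, 0.151], [0.0, -1.0, 0.0]]
wrist_force: [0.2, 0.6, -3.9]
gripper_width: 0.135
```

>>> carry_out --steps '[[[0, 0, -0.05, 0, 0, 0], [0, 0, -0.05, 0, 0, 0], [0, 0, -0.05, 0, 0, 0]]]'

```text
time_s: 8.62
tcp_pos: [0.4803, -0.2717, 0.0565]
ee_rot: [[0.151, 0.0, 0.989], [-0.989, -0.0, 0.151], [0.0, -1.0, 0.0]]
wrist_force: [-1.6, 1.5, 2.3]
gripper_width: 0.134
```

>>> carry_out --steps '[[[0, 0, -0.05, 0, 0, 0], [0, 0, -0.05, 0, 0, 0], [0, 0, -0.05, 0, 0, 0]]]'

```text
time_s: 9.0
tcp_pos: [0.4804, -0.2717, 0.0565]
ee_rot: [[0.151, 0.0, 0.989], [-0.989, -0.0, 0.151], [0.0, -1.0, 0.0]]
wrist_force: [-2.3, 2.1, 6.7]
gripper_width: 0.13
```

>>> carry_out --steps '[[[0.2, 0.03, 0.04, 0, 0, 0], [0.6, 0.09, 0.05, 0, 0, 0], [1, 0.15, 0.05, 0, 0, 0], [1.4, 0.21, 0.05, 0, 0, 0], [1.8, 0.27, 0.05, 0, 0, 0], [2.2, 0.33, 0.05, 0, 0, 0], [2.6, 0.39, 0.05, 0, 0, 0], [3, 0.45, 0.05, 0, 0, 0]]]'

```text
time_s: 10.0
tcp_pos: [0.5096, -0.2675, 0.0564]
ee_rot: [[0.151, -0.002, 0.989], [-0.989, -0.0, 0.151], [0.0, -1.0, -0.002]]
wrist_force: [-5.1, -0.8, 6.0]
gripper_width: 0.136
```

>>> carry_out --steps '[[[0, 0, 0.05, 0, 0, 0], [0.4, 0.06, 0.05, 0, 0, 0], [0.8, 0.12, 0.05, 0, 0, 0], [1.2, 0.18, 0.05, 0, 0, 0], [1.6, 0.24, 0.05, 0, 0, 0], [1.6, 0.24, 0.05, 0, 0, 0]]]'

```text
time_s: 10.75
tcp_pos: [0.5273, -0.2646, 0.0565]
ee_rot: [[0.151, 0.002, 0.989], [-0.989, -0.0, 0.151], [0.0, -1.0, 0.002]]
wrist_force: [-0.3, 0.5, 0.9]
gripper_width: 0.136
```

```bash
python3 - <<'E'
from station import sense, optics
from h import *
s=sense(); print(s["time_s"],s["tcp_pos"],s["ee_rot"].round(4).tolist(),s["gripper_width"],s["wrist_force"],s["moment"])
c=optics.capture("scene"); pickle.dump(c,open("scene6.pkl","wb"))
v=cv2.resize(c["image"][100:200,210:310,::-1],None,fx=6,fy=6,interpolation=cv2.INTER_CUBIC)
cv2.imwrite("pics/s6.png",v)
E
```

```text
10.75 [ 0.52728383 -0.26461626  0.05649084] [[0.1509, 0.0016, 0.9885], [-0.9885, -0.0002, 0.1509], [0.0004, -1.0, 0.0016]] 0.1364625123079003 [-0.31803056  0.4562842   0.86540722] [-0.01978444  0.19750233  0.00363536]
```

View pics/s6.png

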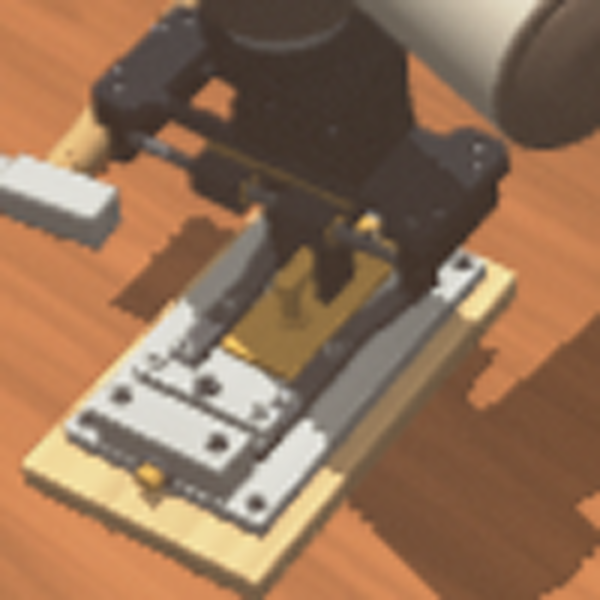

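>>> carry_out --steps '[[[0.3, 0.05, 0, 0, 0, 0], [0.6, 0.09, 0, 0, 0, 0], [0.9, 0.14, 0, 0, 0, 0], [1.2, 0.18, 0, 0, 0, 0], [1.5, 0.23, 0, 0, 0, 0], [1.8, 0.27, 0, 0, 0, 0]]]'

```text
time_s: 11.55
tcp_pos: [0.5445, -0.262, 0.0565]
ee_rot: [[0.151, -0.0, 0.989], [-0.989, 0.0, 0.151], [-0.0, -1.0, -0.0]]
wrist_force: [-1.8, -0.9, 1.1]
gripper_width: 0.134
```

>>> carry_out --steps '[[[0.3, 0.05, 0, 0, 0, 0], [0.6, 0.09, 0, 0, 0, 0], [0.9, 0.14, 0, 0, 0, 0]]]'

```text
time_s: 11.92
tcp_pos: [0.5516, -0.2608, 0.0565]
ee_rot: [[0.15, -0.005, 0.989], [-0.989, 0.0, 0.15], [-0.001, -1.0, -0.005]]
wrist_force: [-8.0, -2.3, 4.6]
gripper_width: 0.134
```

>>> carry_out --steps '[[[0.3, 0.05, 0, 0, 0, 0], [0.6, 0.09, 0, 0, 0, 0], [0.9, 0.14, 0, 0, 0, 0]]]'

```text
time_s: 12.3
tcp_pos: [0.5593, -0.2595, 0.0565]
ee_rot: [[0.15, -0.007, 0.989], [-0.989, 0.001, 0.15], [-0.002, -1.0, -0.007]]
wrist_force: [-8.2, -2.4, 6.0]
gripper_width: 0.132
```

```bash
python3 - <<'E'
from station import sense, optics
from h import *
s=sense(); print(s["time_s"],s["tcp_pos"],s["gripper_width"],s["wrist_force"],s["moment"])
c=optics.capture("scene"); pickle.dump(c,open("scene7.pkl","wb"))
v=cv2.resize(c["image"][100:200,210:310,::-1],None,fx=6,fy=6,interpolation=cv2.INTER_CUBIC)
cv2.imwrite("pics/s7.png",v)
E
```

```text
12.3 [ 0.55931886 -0.25952592  0.05648939] 0.13238944661468707 [-8.20639416 -2.3969747   5.9975414 ] [-5.50385834e-01  2.38708783e+00  8.23140140e-04]
```

View pics/s7.png

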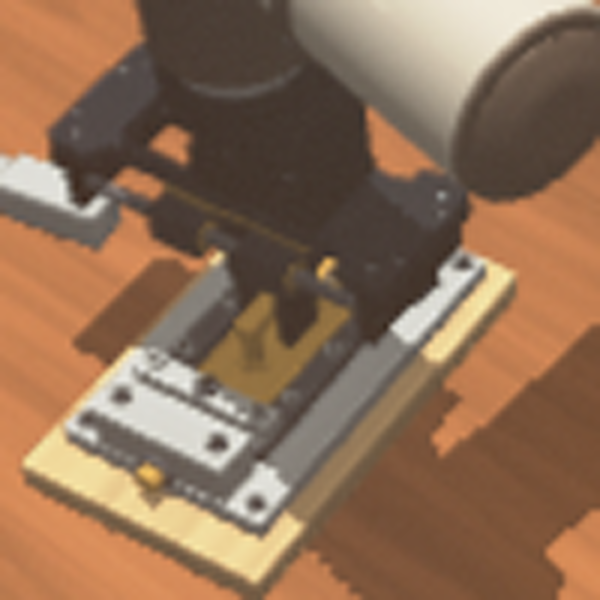

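>>> carry_out --steps '[[[0.2, 0.03, 0, 0, 0, 0], [0.4, 0.06, 0, 0, 0, 0], [0.6, 0.09, 0, 0, 0, 0], [0.8, 0.12, 0, 0, 0, 0]]]'

```text
time_s: 12.85
tcp_pos: [0.5665, -0.2584, 0.0565]
ee_rot: [[0.15, -0.009, 0.989], [-0.989, 0.001, 0.15], [-0.002, -1.0, -0.008]]
wrist_force: [-9.6, -2.2, 7.0]
gripper_width: 0.134
```

>>> carry_out --steps '[[[0.1, 0.015, 0, 0, 0, 0], [0.2, 0.03, 0, 0, 0, 0]]]'

```text
time_s: 13.1
tcp_pos: [0.5683, -0.2581, 0.0565]
ee_rot: [[0.15, -0.009, 0.989], [-0.989, 0.001, 0.15], [-0.002, -1.0, -0.009]]
wrist_force: [-10.0, -2.0, 6.5]
gripper_width: 0.136
```

>>> carry_out --steps '[[[0.1, 0.015, 0, 0, 0, 0], [0.2, 0.03, 0, 0, 0, 0]]]'

```text
time_s: 13.35
tcp_pos: [0.5701, -0.2579, 0.0565]
ee_rot: [[0.15, -0.009, 0.989], [-0.989, 0.001, 0.15], [-0.002, -1.0, -0.009]]
wrist_force: [-10.7, -1.9, 6.6]
gripper_width: 0.132
```

>>> carry_out --steps '[[[0.1, 0.015, 0, 0, 0, 0], [0.15, 0.022, 0, 0, 0, 0]]]'

```text
time_s: 13.6
tcp_pos: [0.5715, -0.2577, 0.0565]
ee_rot: [[0.149, -0.01, 0.989], [-0.989, 0.001, 0.15], [-0.002, -1.0, -0.009]]
wrist_force: [-10.8, -2.3, 7.1]
gripper_width: 0.133
```

>>> carry_out --steps '[[[0.1, 0.015, 0, 0, 0, 0], [0.1, 0.015, 0, 0, 0, 0]]]'

```text
time_s: 13.85
tcp_pos: [0.5725, -0.2575, 0.0565]
ee_rot: [[0.15, -0.01, 0.989], [-0.989, 0.001, 0.15], [-0.002, -1.0, -0.009]]
wrist_force: [-10.6, -1.9, 6.2]
gripper_width: 0.13
```

>>> carry_out --steps '[[[0.1, 0.015, 0, 0, 0, 0], [0.1, 0.015, 0, 0, 0, 0]]]'

```text
time_s: 14.1
tcp_pos: [0.5734, -0.2574, 0.0565]
ee_rot: [[0.149, -0.01, 0.989], [-0.989, 0.001, 0.15], [-0.002, -1.0, -0.009]]
wrist_force: [-11.3, -1.6, 7.4]
gripper_width: 0.135
```

>>> carry_out --steps '[[[0.1, 0.015, 0, 0, 0, 0], [0.1, 0.015, 0, 0, 0, 0]]]'

```text
time_s: 14.35
tcp_pos: [0.5742, -0.2572, 0.0565]
ee_rot: [[0.149, -0.01, 0.989], [-0.989, 0.001, 0.149], [-0.003, -1.0, -0.01]]
wrist_force: [-10.9, -2.5, 8.0]
gripper_width: 0.132
```

>>> carry_out --steps '[[[0.1, 0.015, 0, 0, 0, 0], [0.1, 0.015, 0, 0, 0, 0]]]'

```text
time_s: 14.6
tcp_pos: [0.5743, -0.2572, 0.0565]
ee_rot: [[0.149, -0.012, 0.989], [-0.989, 0.001, 0.149], [-0.003, -1.0, -0.012]]
wrist_force: [-13.3, -2.6, 9.5]
gripper_width: 0.132
```

>>> carry_out --steps '[[[0.1, 0.015, 0, 0, 0, 0], [0.1, 0.015, 0, 0, 0, 0]]]'

```text
time_s: 14.85
tcp_pos: [0.5743, -0.2572, 0.0565]
ee_rot: [[0.149, -0.014, 0.989], [-0.989, 0.001, 0.149], [-0.003, -1.0, -0.014]]
wrist_force: [-14.1, -2.9, 11.0]
gripper_width: 0.131
```

>>> carry_out --steps '[[[0, 0, 0, 0.001, -0.005, 0], [0, 0, 0, 0.0015, -0.01, 0], [0, 0, 0, 0.0015, -0.01, 0]]]'

```text
time_s: 15.22
tcp_pos: [0.5743, -0.2572, 0.0565]
ee_rot: [[0.149, -0.004, 0.989], [-0.989, 0.003, 0.149], [-0.003, -1.0, -0.004]]
wrist_force: [-14.7, -3.0, 9.8]
gripper_width: 0.133
```

```bash
python3 - <<'E'
from station import sense, optics
from h import *
s=sense(); print(s["time_s"],s["tcp_pos"],s["ee_rot"].round(4).tolist(),s["gripper_width"],s["wrist_force"],s["moment"])
c=optics.capture("scene"); pickle.dump(c,open("scene8.pkl","wb"))
v=cv2.resize(c["image"][100:200,210:310,::-1],None,fx=6,fy=6,interpolation=cv2.INTER_CUBIC)
cv2.imwrite("pics/s8.png",v)
E
```

```text
15.225 [ 0.57433434 -0.25720041  0.05648361] [[0.1491, -0.004, 0.9888], [-0.9888, 0.0028, 0.1491], [-0.0034, -1.0, -0.0035]] 0.13282441152973926 [-14.67647603  -3.02979847   9.76129073] [-0.88284539  4.16007281 -0.04579011]
```

View pics/s8.png

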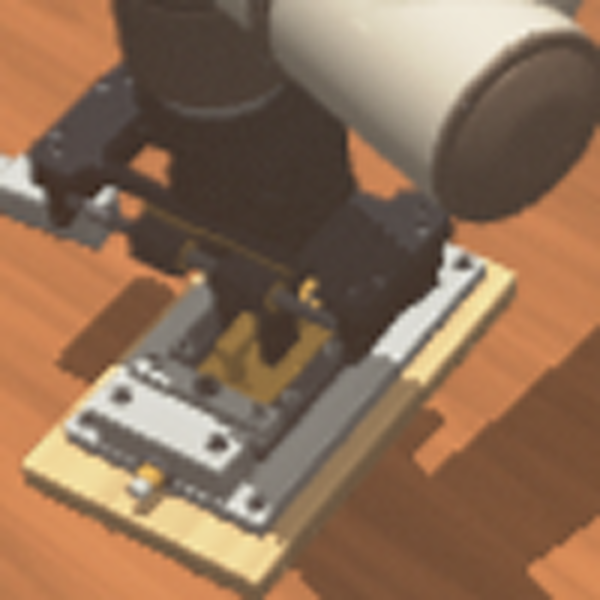

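>>> carry_out --steps '[[[0.05, 0.007, 0, 0, 0, 0], [0.1, 0.015, 0, 0.0005, -0.003, 0], [0.1, 0.015, 0, 0.0005, -0.003, 0], [0.1, 0.015, 0, 0.0005, -0.003, 0], [0.1, 0.015, 0, 0.0005, -0.003, 0], [0.1, 0.015, 0, 0.0005, -0.003, 0]]]'

```text
time_s: 16.02
tcp_pos: [0.5744, -0.2572, 0.0565]
ee_rot: [[0.149, -0.003, 0.989], [-0.989, 0.003, 0.149], [-0.004, -1.0, -0.003]]
wrist_force: [-16.4, -3.2, 12.0]
gripper_width: 0.135
```

```bash
python3 - <<'E'
from station import sense, optics
from h import *
s=sense(); print(s["time_s"],s["tcp_pos"],s["ee_rot"].round(4).tolist(),s["gripper_width"],s["wrist_force"],s["moment"],s["joint_velocities"].round(2))
for n in("top","scene"):
    c=optics.capture(n); cv2.imwrite(f"pics/{n}9.png",c["image"][:,:,::-1]); pickle.dump(c,open(f"{n}9.pkl","wb"))
E
```

```text
16.025 [ 0.57437422 -0.25718193  0.05645526] [[0.149, -0.0033, 0.9888], [-0.9888, 0.0034, 0.149], [-0.0039, -1.0, -0.0027]] 0.1347263804173848 [-16.42944988  -3.17162801  11.96743106] [-1.08004062  4.77114035 -0.02908416] [-0.08  0.05  0.11 -0.02 -0.04 -0.08]
```

View pics/top9.png

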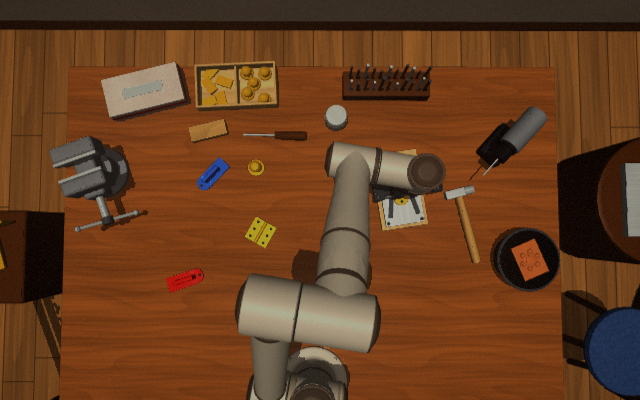

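View pics/scene9.png

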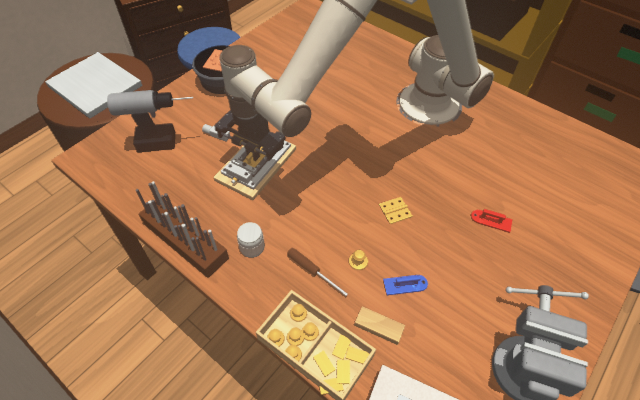

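```bash
python3 - <<'E'
from h import *
c=lg("top9.pkl"); im=cv2.resize(c["image"],None,fx=8,fy=8,interpolation=cv2.INTER_CUBIC); hsv=cv2.cvtColor(im,cv2.COLOR_RGB2HSV)
m=cv2.inRange(hsv,(20,110,60),(40,255,255)); k=np.zeros_like(m); k[185*8:215*8,385*8:420*8]=m[185*8:215*8,385*8:420*8]
ys,xs=np.nonzero(k); uv=np.c_[xs+.5,ys+.5]/8-.5
P=ray(c,uv,.036)[:,:2]-[.5664,-.2586]; a=np.radians(8.6); Q=P@np.array([[np.cos(a),-np.sin(a)],[np.sin(a),np.cos(a)]])
print(len(Q),Q.min(0),Q.max(0))
# bystander motion: diff first/last
for n in("top","scene"):
    d=cv2.absdiff(lg(n+"0.pkl")["image"],lg(n+"9.pkl")["image"]).max(2)
    R={"top":{"knob":(155,180,245,270),"hinge":(213,250,243,280),"hammer":(180,265,442,482),"driver":(128,143,240,310),"tin":(103,133,322,350),"offcut":(118,145,185,230)},"scene":{"knob":(248,272,346,372),"hinge":(195,225,376,415),"driver":(246,298,285,350),"tin":(222,260,235,266),"offcut":(306,345,352,408)}}[n]
    print(n,{q:int((d[b[0]:b[1],b[2]:b[3]]>40).sum()) for q,b in R.items()})
E
```

```text
4556 [-0.04764205 -0.02081788] [-0.02571233  0.02235022]
top {'knob': 0, 'hinge': 0, 'hammer': 8, 'driver': 0, 'tin': 0, 'offcut': 0}
scene {'knob': 0, 'hinge': 0, 'driver': 0, 'tin': 0, 'offcut': 0}
```

```bash
python3 - <<'E'
from station import ticket,sense
s=sense(); print(s["time_s"],s["tcp_pos"],s["wrist_force"]); print(ticket.finish_job())
E
```

```text
16.125 [ 0.57434277 -0.25716398  0.05642734] [-16.98670616  -3.23486642  12.10055821]
the job is handed in; nothing more can be done
None
```

I gripped the brass pull across its bar, laid it flat in the jig's mouth and slid it square end first under the bushing bar. It met the stop buttons at about 16 mm/s or less, in 0.5–1 mm steps. I handed the job in at 16.1 s, still gripping it and pushing.

**Seating**
- The tool moved with the commands at about 11 N, then stopped at x = 0.574 m. It stayed there through about 3 mm of further command.
- That stop agrees with where I expected it (0.5744 m).
- In the top picture, the pull's rounded end lies at jig x = -47.6 mm. Fully home it should be at -48 mm.
- The plunger's tail shows behind the stop block.

**Push**
- The wrist reads about 17 N along the channel. Plunger and friction take about 11 N of that, so roughly 5–6 N rests on the stops.
- The wrist also reads about 12 N upward, which means the pull is pressed onto the bed a little harder than needed.
- The tool is tilted about 0.3° or less.

**Bystanders**
- The knob, hinge, screwdriver, tin and offcut show no change between the first and last pictures.
- The hammer differs by 8 pixels in the top view. I took that to be the arm's shadow and did not check it further; the scene view was not compared for the hammer.

**Disagreement**
- The two cameras placed the jig about 5 mm apart along its x and 2 mm apart along its y. I went in with a compromise position and let the flared mouth and the force readings guide the pull home.

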